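# Let the pressing foot down off its ratchet

### The arm

A 6-joint arm with a two-finger parallel gripper is mounted at the origin on the work surface. World frame = base frame: x ahead of the robot, y to its left, z up, the work surface at z = 0. Lengths are in m, angles in rad, forces in N, time in s.
With the tool pointing down it reaches from about 0.3 to 0.825 m from the base axis. Payload 5.4 kg.
Tool frame: the origin (TCP) lies between the finger pads; the fingertips stand 11 mm ahead of it and the grasp point (between the pads) lies 8 mm behind it; z points along the fingers, x is the direction in which the jaws open and shut, and the axes are right-handed (so a half turn about z gives the same grasp; the last joint's range is limited). The gripper opens to 92 mm and grips with 3 to 60 N. Pads are 20 mm wide; open, the fingers measure 128 mm over their backs; the gripper's body (75 mm by 189 mm) begins 69 mm behind the grasp point.
Start: joints at [1.03, 0.158, 1.597, -0, 1.386, -0.21], TCP at [0.187, 0.544, 0.226] pointing down, gripper open.
Joint ranges: [-2.91, 2.91], [-0.94, 2.29], [0.18, 2.7], [-1.29, 4.43], [0.17, 2.64], [-3, 3]. Speed limits (rad/s): [2.57, 2.57, 3.14, 3.14, 3.14, 3.14].

### API

Orientations are given as a unit quaternion [x, y, z, w].
In Python, from workcell import ctrl, eyes, recognise, trace gives the robot as it stands.
- The arm moves only by the tool servo_tool, never from a script. Its argument "plan" is a list of rows, each a list of 3 entries, a list of its own where there are three numbers: the shift along the tool's x, y, z in cm, then the turn, a rotation vector about the tool's x, y, z in degrees, then the closure in counts, from 0 (fully open) to 255 (shut). A call has 1 to 5 rows; each row shifts and turns the commanded pose from where the row before left it, along the tool's axes as they then stand; what a row does not reach is not made up. A row lasts 1/12 s, in which the tool goes at most 41.7 mm and 7.16 degrees, less where a joint would pass 70% of its speed; a pose out of reach is approached as far as the arm can. A call with a gripper value outside its range is refused whole. The fingers move at their own pace and stop on an object; "newtons" is the grip in N (left out, the last holds). Time passes only in rows, so rows that do not move let the fingers close. It gives the time, the measured TCP pose, the force and the opening at its end, in the units of the state.
- ctrl.state(): the state, without advancing time (a new reading comes with each control period).
- eyes.snapshot(name): name is "scene" or "top" or "wrist"; returns a dict with "frame" (400x640x3 uint8, red, green, blue), "K" (3x3 intrinsics, pixels), "dist_coeffs" ([k1, k2, p1, p2, k3] as OpenCV has them; the pictures are not rectified), "view" (4x4, takes a point from world to camera coordinates). Camera axes: x right, y down, z forward; pixel columns grow to the right and rows downward; lengths in m; the calibration is good to about 2 mm. A picture is of the moment at which its call begins. There is no depth.
- ctrl.hand_in(): hands the job in, once; it reports no verdict.
Trained networks look in the newest picture that a camera, given by its name, has taken for a name from the list of things; names that differ only in an ending like _2 or _b are one class to them, and where a whole thing is asked for, a point or a joint stands for the part that bears it (a point fixed in the world has none). Each returns a list of dicts, best first, with "confidence" (0 to 1); they miss things now and then, are a little off and sometimes report something else, mostly with a low value. They report only what shows in the picture. A call takes as long as a camera call.
- recognise(label, camera): "bbox" ([left, top, right, bottom] in pixels, round what is visible of it).
- trace(label, camera): "mask" (400x640 bool, what is visible of it) and "bbox" ([left, top, right, bottom] in pixels, round what is visible of it).
The state is a dict: "t": time; "joints": joint angles; "dq": joint speeds; "joint_efforts": joint torques, N m; "eef_pos": TCP position; "ee_rot": TCP orientation; "ft_force": force on the tool from outside, world axes, zero at the start; "ft_torque": the same for the moment, N m; "grip_width": finger opening in m.
Only numpy, scipy, OpenCV 4.12 (cv2) and the standard library are available. Lean on these libraries where they do the work, as an engineer would, in place of code of your own. Each camera call takes 0.05 s, during which the arm holds its last target.

### The job

Let the raised pressing foot of the crank lift down onto the battery of the opened tablet so that it rests there with its own weight. First swing the pawl's release lever over to its other stop; the loaded pawl stays bitten, so then take the crank, wind it up a touch until the pawl springs clear of the wheel, and let the crank turn back slowly under the load, never letting it run, keeping it in hand until the foot carries the whole weight; let go only when the crank hangs slack, so that the head never drops (it must not sink faster than 4 cm per second). Do not force the foot down onto the tablet beyond its own weight, do not shift the tablet, and leave the driver, the spray bottle and the screw tray alone.

Things in the scene. Friction and masses are not known exactly. Their poses are not given: they have to be found in the camera images.
- winch: Crank lift standing on the bench, fixed: grey gearbox 150 x 215 mm, 85 mm high, with a toothed ratchet wheel (radius 52 mm over the teeth, 16 teeth) lying flat on top, turned by a crank about a vertical axis. Origin on the bench under the crank axis, z up; a column 165 mm high stands at x=118, y=200 mm in this frame. At yaw 0 its x axis points away from the robot.
- hub (a point): Point on the crank's vertical turning axis, 155 mm above the bench (the height to grip the handle).
- handle (a point): Middle of the crank's upright round black handle (a 16 mm thick sleeve that spins freely on its pin, free from 124 to 180 mm above the bench), 75 mm from the crank axis; 155 mm above the bench. The crank arm's top is at 124 mm.
- crank (a joint): Crank angle (rad), counter-clockwise from above positive; 0 when the handle lies on the winch's +x side. Growing = lowering: 0.025 m of the head per rad. The head's weight pulls it positive with 2 to 6 N at the handle. Starts resting on the pawl, at about -0.59 or -0.20; can be wound up to -1.4 and down to 2.4. The foot meets the battery between about 1.1 and 1.9. Let go with the pawl clear, it runs away.
- head (a joint): How far (m) the lifting head has sunk along the column; grows downward; tied to the crank (0.025 m per rad). Head and foot together weigh 0.7 to 1.8 kg, different each time.
- release_pivot (a point): Vertical turning axis of the release lever and pawl, at knob height 145 mm.
- release_knob (a point): Middle of the upright round steel knob on the end of the release lever (14 mm thick, free from 116 to 166 mm above the bench), 75 mm from the pivot axis, 145 mm above the bench.
- release (a joint): Release lever angle (rad), counter-clockwise from above positive: 0 = pawl pushed into the wheel (start), 0.6 = fully over against its stop, spring then pulls the pawl out of the wheel. Stays where it is left; takes about 4 to 5 N at the knob. With the lever over, a loaded pawl stays bitten until the crank is wound up by roughly 0.05 to 0.25 rad.
- pawl_tip (a point): Top of the pawl's tip. About 45 mm from the crank axis (seen from above) when in the teeth, about 60 mm or more when sprung clear (66 to 75 mm when the lever is fully over).
- foot: Round pressing foot, 60 mm across, rubber-faced, under the head; it is sprung in the head (8 N per mm, 6 mm of give). Moves with the head.
- sleeve: The black spinning sleeve of the crank handle (see handle); its origin lies on the crank axis at bench height and is of no use for gripping.
- foot_sole (a point): Centre of the foot's underside. It starts 33 to 62 mm above the battery and must come down on the tablet.
- tablet: Opened tablet computer, 150 x 205 x 10 mm, 0.55 kg, lying loose on a black bed block under the foot, open side up; origin at the centre of its underside. The height of the bed differs from start to start. Its flat dark battery (100 x 120 mm), which lies under the foot, is rigid and stands 2 to 9 mm above the casing's top, differently each time and not measured: where the foot meets it must be felt.
- driver: Screwdriver, 170 mm, lying on the bench; leave alone. Origin at its middle on the underside.
- spray: Grey bottle, 52 mm across, 150 mm high, white cap; leave alone. Origin at the centre of its underside.
- screwtray: Aluminium screw tray 90 x 70 x 20 mm; leave alone. Origin at the centre of its underside.

How it is judged:
On the way, in this order (a step that is already met when the one before it is completed fails the run):
1. the release lever is swung over to its stop (value of joint release above 0.5 rad), for 0.2 s.
2. the pawl has sprung clear of the ratchet wheel (horizontal distance between pawl_tip and hub above 0.058 m), for 0.2 s.
3. the foot has come down onto the tablet with the crank handle still in hand (contact force between foot and tablet above 4 N and contact force between the fingers and sleeve above 0.3 N), for 0.1 s.
At the end, for the whole second after the job is handed in: The foot stands still on the tablet with the head's own weight (5 to 20 N), the pawl is clear of the wheel (tip more than 58 mm from the crank axis), the tablet is within 8 mm of where it lay (contact force between foot and tablet between 5 and 20 N and velocity of joint head between -0.003 and 0.003 m/s and horizontal distance between pawl_tip and hub above 0.058 m and distance of tablet from where it was at the start of the episode below 0.008 m); the robot touches nothing.
It fails at once if the head ran down (faster than 42 mm/s) (velocity of joint head above 0.042 m/s).
It fails at once if the foot was forced onto the tablet (over 27 N) (contact force between foot and tablet above 27 N).
It fails at once if the driver, the spray bottle or the screw tray was disturbed (moved over 20 mm) (distance of any of driver, spray, screwtray from where it was at the start of the episode above 0.02 m).
It also fails if it takes over 66 s, if anything falls off the work surface, if the arm or the gripper's body presses on something with over 40 N, if the wrist force passes 120 N, or if a joint passes its speed limit or range.

## Working session

There is one attempt and no reset: what is moved stays moved. The work goes in short steps, Python scripts to look and compute and a tool call to move; the robot and the scene stay as the last step left them, time stands still between calls to the robot, and variables do not carry over. Pictures are saved under pics/ and viewed, and the job is handed in when it is done.

Besides the shell and the picture viewer there is one more tool, called after "Request:" as a command line: name --argument value ..., lists and objects as JSON in quotes. servo_tool: Moves the arm, as the interface text tells. Its arguments: {"type":"object","properties":{"plan":{"type":"array"},"newtons":{"type":"number"}},"required":["plan"]}

```bash
mkdir -p pics; ls; cat > h.py <<'E'
import numpy as np, cv2
from workcell import ctrl, eyes, recognise, trace
def save(s,n): cv2.imwrite(f'pics/{n}.png', cv2.cvtColor(s['frame'],cv2.COLOR_RGB2BGR))
def ray(s,px):
    p=cv2.undistortPoints(np.array([[px]],float),s['K'],np.array(s['dist_coeffs']))[0,0]
    V=np.array(s['view']);R=V[:3,:3];t=V[:3,3]
    return -R.T@t, R.T@np.array([p[0],p[1],1.])
def atz(s,px,z):
    o,d=ray(s,px); return o+d*(z-o[2])/d[2]
def tri(rs):
    A=np.zeros((3,3));b=np.zeros(3)
    for o,d in rs:
        d=d/np.linalg.norm(d);P=np.eye(3)-np.outer(d,d);A+=P;b+=P@o
    x=np.linalg.solve(A,b); return x,[np.linalg.norm((np.eye(3)-np.outer(d,d)/(d@d))@(x-o)) for o,d in rs]
def proj(s,X):
    V=np.array(s['view']);r=cv2.Rodrigues(V[:3,:3])[0]
    return cv2.projectPoints(np.array(X,float).reshape(-1,3),r,V[:3,3],s['K'],np.array(s['dist_coeffs']))[0][:,0]
E
python3 - <<'E'
from h import *
print(ctrl.state())
for c in ['scene','top','wrist']:
    s=eyes.snapshot(c); save(s,c+'0')
    for l in ['winch','hub','handle','release_pivot','release_knob','pawl_tip','sleeve','foot_sole','foot','tablet','driver','spray','screwtray']:
        r=recognise(l,c)
        print(c,l,[(np.round(x['bbox'],1).tolist(),round(x['confidence'],2)) for x in r[:2]])
print(ctrl.state()['t'])
E
```

```text
pics
{'t': 0.0, 'joints': array([ 1.02991795e+00,  1.59078960e-01,  1.59820544e+00, -9.11724391e-06,
        1.38618386e+00, -2.10112679e-01]), 'dq': array([ 6.61239716e-05, -1.46490602e-04, -7.34788294e-04,  7.83300301e-04,
        8.49198188e-04,  1.03545442e-03]), 'joint_efforts': array([-1.77621969e-03, -3.85578704e+01, -3.22105587e+01,  7.00069824e-02,
        3.79778026e-02, -1.30557978e-04]), 'eef_pos': array([0.18645723, 0.5432993 , 0.22461551]), 'ee_rot': array([ 8.13868711e-01,  5.81048055e-01, -8.58328650e-04,  3.77842115e-04]), 'ft_force': array([0.97147461, 0.15463314, 1.07260337]), 'ft_torque': array([0.0404208 , 0.0156873 , 0.01882334]), 'grip_width': 0.09207292514844448}
scene winch [([259.3, 169.5, 475.2, 322.9], 0.91)]
scene hub [([259.3, 165.1, 471.8, 320.4], 0.73)]
scene handle [([307.6, 196.4, 362.7, 249.3], 0.97)]
scene release_pivot [([259.8, 168.1, 472.6, 319.9], 0.94)]
scene release_knob [([258.4, 193.4, 319.6, 224.5], 0.79)]
scene pawl_tip [([296.4, 201.8, 320.9, 227.2], 0.41)]
scene sleeve []
scene foot_sole [([405.8, 183.5, 417.4, 201.7], 0.69)]
scene foot
[... 738 characters left out ...]
], 0.42)]
top sleeve [([323.9, 206.2, 367.4, 230.3], 0.59), ([319.0, 163.6, 324.4, 170.5], 0.41)]
top foot_sole [([193.5, 163.1, 280.3, 229.4], 0.67), ([224.5, 184.3, 245.3, 202.1], 0.47)]
top foot [([225.3, 183.2, 244.0, 200.5], 0.67)]
top tablet [([188.8, 163.4, 283.0, 235.4], 0.68), ([224.9, 181.1, 244.4, 203.5], 0.2)]
top driver [([408.0, 248.6, 463.5, 270.2], 0.84)]
top spray [([426.4, 165.0, 451.9, 194.0], 0.92)]
top screwtray [([421.0, 207.8, 444.9, 244.9], 0.6)]
wrist winch []
wrist hub []
wrist handle []
wrist release_pivot []
wrist release_knob []
wrist pawl_tip []
wrist sleeve []
wrist foot_sole []
wrist foot []
wrist tablet []
wrist driver []
wrist spray []
wrist screwtray []
2.1
```

```bash
python3 - <<'E'
import cv2
a=cv2.imread('pics/scene0.png')[150:350,130:490]; cv2.imwrite('pics/sc0z.png',cv2.resize(a,None,fx=2.2,fy=2.2,interpolation=cv2.INTER_CUBIC))
a=cv2.imread('pics/top0.png')[110:280,180:480]; cv2.imwrite('pics/tp0z.png',cv2.resize(a,None,fx=2.6,fy=2.6,interpolation=cv2.INTER_CUBIC))
E
```

```text
(no output)
```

View pics/sc0z.png

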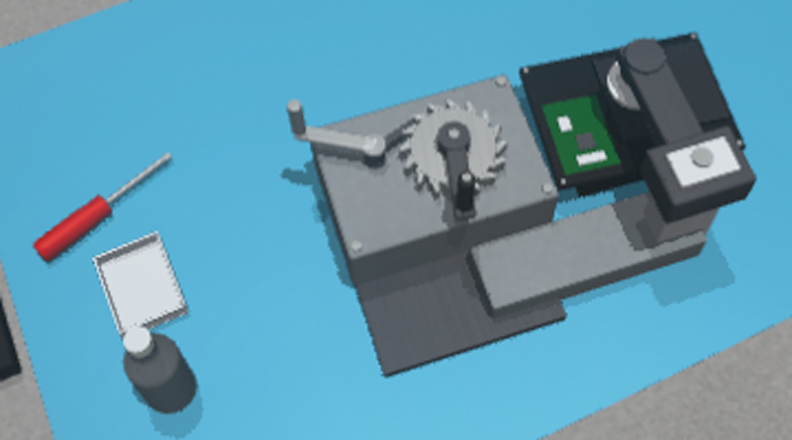

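View pics/tp0z.png

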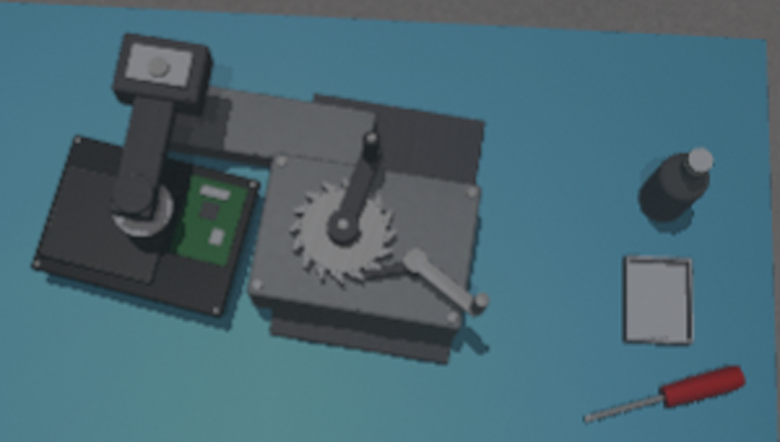

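```bash
python3 - <<'E'
from h import *
S=eyes.snapshot('scene');T=eyes.snapshot('top')
import pickle; pickle.dump((S,T),open('cams.pkl','wb'))
sc=lambda x,y:(130+x/2.2,150+y/2.2); tp=lambda x,y:(180+x/2.6,110+y/2.6)
pts={'handletop':((466,178),(372,137)),'hub':((453,131),(343,224)),'knobtop':((294,104),(480,300)),'pivot':((375,146),(415,261)),
'boxA(far right sc)':((500,82),(257,285)),'boxB':((547,188),(281,161)),'boxC':((356,246),(473,192)),'spraycap':((138,335),(700,160)),'columntop':((703,157),(158,67)),'armend':((645,55),(140,190))}
for k,(a,b) in pts.items():
    x,e=tri([ray(S,sc(*a)),ray(T,tp(*b))]); print(k,np.round(x,4),np.round(e,4))
print('handle@.18',atz(S,sc(466,178),.18),atz(T,tp(372,137),.18))
print('knob@.166',atz(S,sc(294,104),.166),atz(T,tp(480,300),.166))
for n,s in (('S',S),('T',T)):
    V=np.array(s['view']); print(n,-V[:3,:3].T@V[:3,3], V[:3,:3].round(2).tolist())
print(ctrl.state()['t'])
E
```

```text
handletop [ 0.6312 -0.0949  0.1811] [0.0007 0.0007]
hub [ 0.5585 -0.0715  0.1316] [0.0006 0.0006]
knobtop [ 0.4849 -0.2025  0.1638] [0.0001 0.0001]
pivot [ 0.5306 -0.1426  0.1101] [0.0011 0.0011]
boxA(far right sc) [0.5034 0.0107 0.0846] [0.0001 0.0001]
boxB [ 0.6324 -0.004   0.086 ] [0.0008 0.0008]
boxC [ 0.61   -0.1987  0.0865] [0.0014 0.0014]
spraycap [ 0.6348 -0.4097  0.1507] [0.0011 0.0011]
columntop [0.6967 0.1148 0.1651] [0.0013 0.0013]
armend [0.5753 0.1234 0.161 ] [0.0034 0.0034]
handle@.18 [ 0.63091052 -0.0939265   0.18      ] [ 0.63129923 -0.09561167  0.18      ]
knob@.166 [ 0.48615876 -0.20285654  0.166     ] [ 0.48452695 -0.20214727  0.166     ]
S [ 1.02676627 -0.31768733  1.07129385] [[0.42, 0.91, -0.01], [0.78, -0.37, -0.5], [-0.46, 0.2, -0.86]]
T [ 0.28594136 -0.09495319  1.22308183] [[0.05, -1.0, -0.0], [-0.97, -0.05, -0.23], [0.23, 0.01, -0.97]]
2.2
```

```bash
cat >> h.py <<'E'
import json
from scipy.spatial.transform import Rotation as Ro
def plan(target, yaw, n, z=None, start=None, grip=None, g=0):
    """rows to go from measured pose to target xyz, tool-x world yaw (deg), pointing down"""
    st=ctrl.state(); p=np.array(st['eef_pos']) ; R=Ro.from_quat(st['ee_rot'])
    if start is not None: p=np.array(start[0]); R=start[1]
    c,s=np.cos(np.radians(yaw)),np.sin(np.radians(yaw))
    Rt=Ro.from_matrix(np.array([[c,s,0],[s,-c,0],[0,0,-1.]]))
    w=(R.inv()*Rt).as_rotvec()
    rows=[];
    for i in range(n):
        pd=p+(np.array(target)-p)/(n-i)
        wi=np.round(np.degrees((R.inv()*Rt).as_rotvec())/(n-i),1)
        d=np.round(R.inv().apply(pd-p)*100,2)
        rows.append([d.tolist(),wi.tolist(),g]); p=p+R.apply(d/100); R=R*Ro.from_rotvec(np.radians(wi))
    for i in range(0,n,5): print(json.dumps(rows[i:i+5]))
def show():
    s=ctrl.state(); M=Ro.from_quat(s['ee_rot']).as_matrix()
    print('t',round(s['t'],2),'p',np.round(s['eef_pos'],4),'yaw',np.degrees(np.arctan2(M[1,0],M[0,0])).round(1),'z',M[:,2].round(3),'F',np.round(s['ft_force'],2),'w',round(s['grip_width'],4),'q',np.round(s['joints'],2))
E
python3 - <<'E'
from h import *
show()
plan([0.485,-0.202,0.225],-37,25)
E
```

```text
t 2.2 p [0.1868 0.5438 0.2256] yaw 71.0 z [-0. -0. -1.] F [ 0.56  0.5  -0.03] w 0.0918 q [ 1.03  0.16  1.6  -0.    1.39 -0.21]
[[[-2.43, 2.1, 0.0], [0.0, 0.0, 4.3], 0], [[-2.27, 2.27, 0.0], [0.0, 0.0, 4.3], 0], [[-2.09, 2.44, 0.0], [0.0, 0.0, 4.3], 0], [[-1.9, 2.59, 0.0], [0.0, 0.0, 4.3], 0], [[-1.71, 2.72, 0.0], [0.0, 0.0, 4.3], 0]]
[[[-1.5, 2.84, 0.0], [0.0, 0.0, 4.3], 0], [[-1.28, 2.95, 0.0], [0.0, 0.0, 4.3], 0], [[-1.05, 3.04, 0.0], [0.0, 0.0, 4.3], 0], [[-0.82, 3.11, 0.0], [0.0, 0.0, 4.3], 0], [[-0.59, 3.16, 0.0], [0.0, 0.0, 4.3], 0]]
[[[-0.35, 3.19, 0.0], [0.0, 0.0, 4.3], 0], [[-0.11, 3.21, 0.0], [0.0, 0.0, 4.3], 0], [[0.13, 3.21, 0.0], [0.0, 0.0, 4.3], 0], [[0.37, 3.19, 0.01], [0.0, 0.0, 4.3], 0], [[0.61, 3.15, 0.0], [0.0, 0.0, 4.3], 0]]
[[[0.84, 3.1, 0.01], [0.0, 0.0, 4.4], 0], [[1.08, 3.03, 0.0], [0.0, 0.0, 4.3], 0], [[1.3, 2.94, 0.01], [0.0, 0.0, 4.4], 0], [[1.53, 2.83, 0.0], [0.0, 0.0, 4.3], 0], [[1.73, 2.7, 0.01], [0.0, 0.0, 4.4], 0]]
[[[1.94, 2.56, 0.0], [0.0, -0.0, 4.3], 0], [[2.12, 2.41, 0.01], [0.0, -0.0, 4.4], 0], [[2.3, 2.24, 0.0], [0.0, -0.0, 4.3], 0], [[2.47, 2.07, 0.01], [0.0, -0.0, 4.4], 0], [[2.61, 1.87, 0.0], [0.0, -0.0, 4.3], 0]]
```

Request:
servo_tool --plan '[[[-2.4,2.1,0],[0,0,4.3],0],[[-2.3,2.3,0],[0,0,4.3],0],[[-2.1,2.4,0],[0,0,4.3],0],[[-1.9,2.6,0],[0,0,4.3],0],[[-1.7,2.7,0],[0,0,4.3],0]]'

```text
t: 2.62
eef_pos: [0.2465, 0.3935, 0.2256]
ee_rot: [0.909, 0.418, 0.0, -0.0]
ft_force: [-0.0, 0.5, 0.2]
grip_width: 0.0919
```

Request:
servo_tool --plan '[[[-1.5,2.8,0],[0,0,4.3],0],[[-1.3,2.9,0],[0,0,4.3],0],[[-1.0,3.0,0],[0,0,4.3],0],[[-0.8,3.1,0],[0,0,4.3],0],[[-0.6,3.2,0],[0,0,4.3],0]]'

```text
t: 3.03
eef_pos: [0.3058, 0.2452, 0.2258]
ee_rot: [0.971, 0.241, 0.0, -0.0]
ft_force: [-0.5, -0.1, 0.5]
grip_width: 0.0918
```

Request:
servo_tool --plan '[[[-0.4,3.2,0],[0,0,4.3],0],[[-0.1,3.2,0],[0,0,4.3],0],[[0.1,3.2,0],[0,0,4.3],0],[[0.4,3.2,0],[0,0,4.3],0],[[0.6,3.1,0],[0,0,4.3],0]]'

```text
t: 3.45
eef_pos: [0.365, 0.0961, 0.2259]
ee_rot: [0.998, 0.055, 0.001, 0.0]
ft_force: [0.2, 0.7, -0.5]
grip_width: 0.0921
```

Request:
servo_tool --plan '[[[0.8,3.1,0],[0,0,4.3],0],[[1.1,3.0,0],[0,0,4.3],0],[[1.3,2.9,0],[0,0,4.3],0],[[1.5,2.8,0],[0,0,4.3],0],[[1.7,2.7,0],[0,0,4.3],0]]'

```text
t: 3.87
eef_pos: [0.4241, -0.0521, 0.2258]
ee_rot: [0.991, -0.132, 0.0, 0.0]
ft_force: [0.1, 0.6, -0.1]
grip_width: 0.0918
```

Request:
servo_tool --plan '[[[1.9,2.6,0],[0,0,4.3],0],[[2.1,2.4,0],[0,0,4.3],0],[[2.3,2.2,0],[0,0,4.3],0],[[2.5,2.1,0],[0,0,4.3],0],[[2.6,1.9,0],[0,0,4.3],80]]'

```text
t: 4.28
eef_pos: [0.4842, -0.2012, 0.2256]
ee_rot: [0.949, -0.315, 0.0, -0.0]
ft_force: [0.5, 0.6, 1.1]
grip_width: 0.0871
```

Request:
servo_tool --plan '[[[0,0,0],[0,0,0],80],[[0,0,0],[0,0,0],80]]'

```text
t: 4.45
eef_pos: [0.4837, -0.2005, 0.2253]
ee_rot: [0.95, -0.313, -0.0, -0.0]
ft_force: [0.3, -0.9, 0.3]
grip_width: 0.0742
```

```bash
python3 - <<'E'
from h import *
show()
s=eyes.snapshot('wrist'); save(s,'w1'); print(proj(s,[[.4853,-.2024,.166],[.5306,-.1426,.11]]))
plan([0.485,-0.202,0.140],-37,5,g=80)
E
```

```text
t 4.45 p [ 0.4837 -0.2005  0.2253] yaw -36.5 z [-0.001  0.001 -1.   ] F [ 0.33 -0.88  0.26] w 0.0742 q [-0.62  0.03  1.74  0.    1.38  0.01]
[[320.73540051 210.40345758]
 [321.34384003  99.01056721]]
[[[0.06, 0.02, 1.71], [-0.0, 0.0, 0.1], 80], [[0.06, 0.02, 1.71], [-0.0, 0.0, 0.1], 80], [[0.05, 0.03, 1.7], [-0.0, 0.0, 0.1], 80], [[0.06, 0.02, 1.71], [-0.0, 0.0, 0.1], 80], [[0.05, 0.03, 1.7], [-0.0, 0.1, 0.1], 80]]
```

View pics/w1.png

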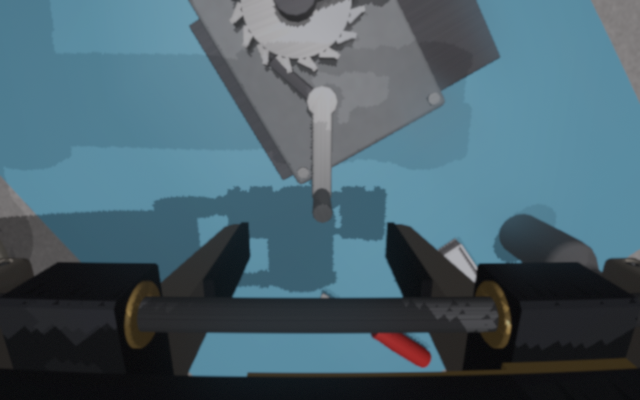

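Request:
servo_tool --plan '[[[0.1,0,1.7],[0,0,0.1],80],[[0.1,0,1.7],[0,0,0.1],80],[[0.1,0,1.7],[0,0,0.1],80],[[0,0.1,1.7],[0,0,0.1],80],[[0,0,1.7],[0,0,0.1],80]]'

```text
t: 4.92
eef_pos: [0.4853, -0.2006, 0.1402]
ee_rot: [0.949, -0.316, 0.0, -0.0]
ft_force: [0.1, -0.2, -0.3]
grip_width: 0.0626
```

Request:
servo_tool --plan '[[[0,0,0],[0,0,0],230],[[0,0,0],[0,0,0],230],[[0,0,0],[0,0,0],230],[[0,0,0],[0,0,0],230],[[0,0,0],[0,0,0],230]]' --newtons 12

```text
t: 5.33
eef_pos: [0.4863, -0.2024, 0.142]
ee_rot: [0.949, -0.317, 0.001, 0.0]
ft_force: [0.0, -0.4, -1.1]
grip_width: 0.0323
```

```bash
python3 - <<'E'
from h import *
show()
E
```

```text
t 5.33 p [ 0.4863 -0.2024  0.142 ] yaw -36.9 z [ 0.002 -0.001 -1.   ] F [ 0.03 -0.39 -1.12] w 0.0323 q [-0.62  0.11  1.82  0.    1.21  0.02]
```

Request:
servo_tool --plan '[[[0,0,0],[0,0,0],240],[[0,0,0],[0,0,0],240],[[0,0,0],[0,0,0],240],[[0,0,0],[0,0,0],240],[[0,0,0],[0,0,0],240]]' --newtons 12

```text
t: 5.75
eef_pos: [0.4862, -0.2026, 0.141]
ee_rot: [0.948, -0.317, 0.001, 0.0]
ft_force: [2.2, -2.2, -0.1]
grip_width: 0.0137
```

```bash
python3 - <<'E'
from h import *
show()
# arc rows: per-row turn CCW by 3.5deg -> tool rot -3.5 about z; chord along tool x rotated
st=ctrl.state(); p=st['eef_pos']; piv=np.array([.5306,-.1426])
print(np.linalg.norm(p[:2]-piv), np.degrees(np.arctan2(*(p[:2]-piv)[::-1])))
E
```

```text
t 5.75 p [ 0.4862 -0.2026  0.141 ] yaw -37.0 z [ 0.002 -0.001 -1.   ] F [ 2.15 -2.22 -0.11] w 0.0137 q [-0.62  0.11  1.82  0.    1.21  0.02]
0.0746367185914334 -126.51500014276876
```

Request:
servo_tool --plan '[[[0.46,-0.01,0],[0,0,-3.5],240],[[0.46,-0.01,0],[0,0,-3.5],240],[[0.46,-0.02,0],[0,0,-3.5],240],[[0.46,-0.01,0],[0,0,-3.5],240],[[0.46,-0.02,0],[0,0,-3.5],240]]'

```text
t: 6.17
eef_pos: [0.5052, -0.2128, 0.141]
ee_rot: [0.986, -0.167, -0.001, -0.0]
ft_force: [-3.1, 0.6, 4.2]
grip_width: 0.0137
```

Request:
servo_tool --plan '[[[0.46,-0.01,0],[0,0,-3.5],240],[[0.46,-0.01,0],[0,0,-3.5],240],[[0.46,-0.02,0],[0,0,-3.5],240],[[0.46,-0.01,0],[0,0,-3.5],240]]'

```text
t: 6.5
eef_pos: [0.523, -0.2169, 0.141]
ee_rot: [0.999, -0.046, -0.001, -0.0]
ft_force: [-4.9, 0.2, 4.8]
grip_width: 0.0135
```

```bash
python3 - <<'E'
from h import *
show()
st=ctrl.state(); p=st['eef_pos']; piv=np.array([.5306,-.1426])
print(np.linalg.norm(p[:2]-piv), np.degrees(np.arctan2(*(p[:2]-piv)[::-1])))
E
```

```text
t 6.5 p [ 0.523  -0.2169  0.141 ] yaw -5.3 z [-0.002  0.    -1.   ] F [-4.86  0.2   4.83] w 0.0135 q [-0.61  0.22  1.7  -0.    1.22 -0.51]
0.07472018993463445 -95.84004642226925
```

Request:
servo_tool --plan '[[[0.46,-0.01,0],[0,0,-3.5],240],[[0.1,0,0],[0,0,0],240],[[0,0,0],[0,0,0],240]]'

```text
t: 6.75
eef_pos: [0.5279, -0.2172, 0.141]
ee_rot: [1.0, -0.017, -0.002, -0.0]
ft_force: [-6.2, 0.3, 6.3]
grip_width: 0.0137
```

```bash
python3 - <<'E'
from h import *
show()
st=ctrl.state(); p=st['eef_pos']; piv=np.array([.5306,-.1426])
print(np.linalg.norm(p[:2]-piv), np.degrees(np.arctan2(*(p[:2]-piv)[::-1])))
E
```

```text
t 6.75 p [ 0.5279 -0.2172  0.141 ] yaw -1.9 z [-0.004  0.001 -1.   ] F [-6.19  0.33  6.34] w 0.0137 q [-0.6   0.23  1.69 -0.    1.23 -0.57]
0.0746915404693519 -92.0907193039995
```

Request:
servo_tool --plan '[[[0,0,0],[0,0,0],110],[[0,0,0],[0,0,0],110],[[0,0,0],[0,0,0],110],[[0,0,0],[0,0,0],110],[[0,0,0],[0,0,0],110]]'

```text
t: 7.17
eef_pos: [0.5292, -0.2172, 0.1404]
ee_rot: [1.0, -0.017, -0.0, -0.0]
ft_force: [0.6, 0.3, -1.0]
grip_width: 0.0447
```

Request:
servo_tool --plan '[[[0,0,-1.7],[0,0,0],90],[[0,0,-1.7],[0,0,0],90],[[0,0,-1.7],[0,0,0],90],[[0,0,-1.7],[0,0,0],90],[[0,0,-1.7],[0,0,0],90]]'

```text
t: 7.58
eef_pos: [0.5292, -0.2172, 0.2263]
ee_rot: [1.0, -0.017, -0.0, -0.0]
ft_force: [-0.4, -0.2, 0.7]
grip_width: 0.0594
```

```bash
python3 - <<'E'
from h import *
show()
plan([0.631,-0.095,0.226],-108,17,g=90)
s=eyes.snapshot('scene'); save(s,'s2'); 
cv2.imwrite('pics/s2z.png',cv2.resize(cv2.imread('pics/s2.png')[150:350,230:490],None,fx=3,fy=3,interpolation=cv2.INTER_CUBIC))
E
```

```text
t 7.58 p [ 0.5292 -0.2172  0.2263] yaw -2.0 z [-0.  0. -1.] F [-0.4  -0.19  0.75] w 0.0594 q [-0.6   0.15  1.6   0.    1.39 -0.57]
[[[0.57, -0.74, 0.0], [-0.0, 0.0, 6.2], 90], [[0.49, -0.8, 0.0], [0.0, 0.0, 6.2], 90], [[0.4, -0.84, 0.0], [0.0, 0.0, 6.2], 90], [[0.31, -0.88, 0.0], [0.0, 0.0, 6.2], 90], [[0.21, -0.91, 0.0], [0.0, 0.0, 6.2], 90]]
[[[0.11, -0.93, 0.0], [0.0, 0.0, 6.3], 90], [[0.01, -0.94, 0.0], [0.0, 0.0, 6.2], 90], [[-0.09, -0.93, 0.0], [0.0, 0.0, 6.3], 90], [[-0.19, -0.92, 0.0], [0.0, 0.0, 6.2], 90], [[-0.29, -0.89, 0.0], [0.0, 0.0, 6.3], 90]]
[[[-0.39, -0.85, 0.0], [0.0, 0.0, 6.2], 90], [[-0.48, -0.81, 0.01], [0.0, 0.0, 6.3], 90], [[-0.56, -0.75, 0.0], [0.0, 0.0, 6.2], 90], [[-0.64, -0.68, 0.01], [0.0, 0.0, 6.3], 90], [[-0.71, -0.61, 0.0], [0.0, 0.0, 6.2], 90]]
[[[-0.77, -0.53, 0.01], [0.0, 0.0, 6.3], 90], [[-0.83, -0.43, 0.0], [0.0, 0.0, 6.2], 90]]
```

View pics/s2z.png

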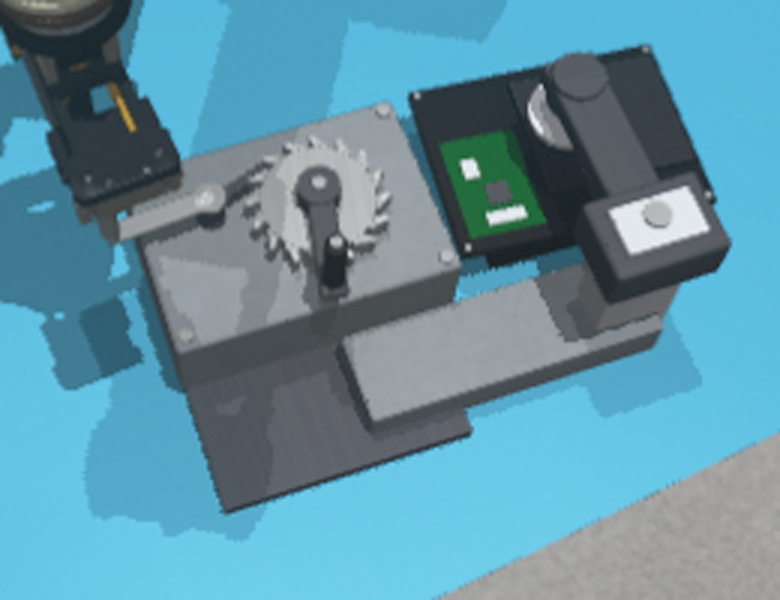

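The scene picture shows the lever swung over: it now runs from the pivot (208,200) down-left to (120,235). The pawl is still in the wheel and the crank hasn't moved, with its handle at (335,245). Next I'll go to the handle.

Request:
servo_tool --plan '[[[0.6,-0.7,0],[0,0,6.2],90],[[0.5,-0.8,0],[0,0,6.2],90],[[0.4,-0.8,0],[0,0,6.2],90],[[0.3,-0.9,0],[0,0,6.2],90],[[0.2,-0.9,0],[0,0,6.2],90]]'

```text
t: 8.05
eef_pos: [0.5593, -0.1816, 0.2248]
ee_rot: [0.958, -0.286, -0.0, -0.0]
ft_force: [-0.1, -1.1, 0.3]
grip_width: 0.0593
```

Request:
servo_tool --plan '[[[0.1,-0.9,0],[0,0,6.3],90],[[0,-0.9,0],[0,0,6.2],90],[[-0.1,-0.9,0],[0,0,6.3],90],[[-0.2,-0.9,0],[0,0,6.2],90],[[-0.3,-0.9,0],[0,0,6.3],90]]'

```text
t: 8.47
eef_pos: [0.5883, -0.1461, 0.2248]
ee_rot: [0.845, -0.534, -0.0, 0.0]
ft_force: [-0.6, -0.2, -0.3]
grip_width: 0.0595
```

Request:
servo_tool --plan '[[[-0.4,-0.9,0],[0,0,6.2],90],[[-0.5,-0.8,0],[0,0,6.3],90],[[-0.6,-0.8,0],[0,0,6.2],90],[[-0.6,-0.7,0],[0,0,6.3],90],[[-0.7,-0.6,0],[0,0,6.2],90]]'

```text
t: 8.88
eef_pos: [0.6191, -0.1096, 0.2247]
ee_rot: [-0.671, 0.742, 0.0, -0.0]
ft_force: [-1.2, -0.1, 1.4]
grip_width: 0.0594
```

Request:
servo_tool --plan '[[[-0.8,-0.5,0],[0,0,6.3],90],[[-0.8,-0.4,0],[0,0,6.2],90],[[0,0,0],[0,0,0],90]]'

```text
t: 9.13
eef_pos: [0.6307, -0.0943, 0.2247]
ee_rot: [-0.588, 0.809, 0.0, 0.0]
ft_force: [-0.4, 0.5, 0.8]
grip_width: 0.0598
```

```bash
python3 - <<'E'
from h import *
show()
s=eyes.snapshot('wrist'); save(s,'w3'); print(proj(s,[[.6311,-.0948,.18],[.5585,-.0715,.1316]]))
plan([0.631,-0.095,0.150],-108,5,g=90)
E
```

```text
t 9.13 p [ 0.6307 -0.0943  0.2247] yaw -108.0 z [-0.     0.001 -1.   ] F [-0.37  0.5   0.79] w 0.0598 q [-0.34  0.32  1.41  0.    1.41  1.55]
[[315.19282487 217.31410746]
 [316.09571779 285.32060108]]
[[[-0.01, -0.01, 1.49], [0.0, -0.0, 0.0], 90], [[-0.0, -0.02, 1.5], [0.0, -0.0, 0.1], 90], [[-0.01, -0.01, 1.49], [0.0, -0.0, 0.0], 90], [[-0.0, -0.02, 1.5], [0.0, -0.0, 0.1], 90], [[-0.01, -0.01, 1.49], [0.1, -0.0, 0.0], 90]]
```

View pics/w3.png

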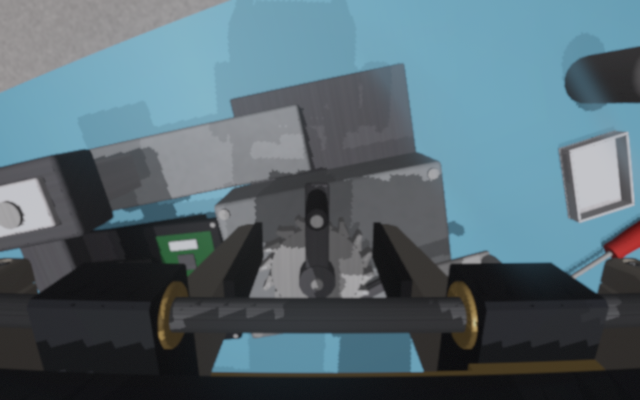

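Request:
servo_tool --plan '[[[0,0,1.5],[0,0,0],90],[[0,0,1.5],[0,0,0],90],[[0,0,1.5],[0,0,0],90],[[0,0,1.5],[0,0,0],90],[[0,0,1.5],[0,0,0],90]]'

```text
t: 9.6
eef_pos: [0.6298, -0.0961, 0.1495]
ee_rot: [-0.589, 0.808, 0.0, -0.0]
ft_force: [-0.4, -0.0, 1.2]
grip_width: 0.0596
```

Request:
servo_tool --plan '[[[0,0,0],[0,0,0],250],[[0,0,0],[0,0,0],250],[[0,0,0],[0,0,0],250],[[0,0,0],[0,0,0],250],[[0,0,0],[0,0,0],250]]' --newtons 25

```text
t: 10.02
eef_pos: [0.631, -0.0959, 0.152]
ee_rot: [-0.588, 0.809, -0.001, 0.001]
ft_force: [0.8, -0.2, 0.4]
grip_width: 0.0282
```

Request:
servo_tool --plan '[[[0,0,0],[0,0,0],250],[[0,0,0],[0,0,0],250],[[0,0,0],[0,0,0],250]]' --newtons 25

```text
t: 10.27
eef_pos: [0.631, -0.095, 0.1515]
ee_rot: [-0.588, 0.809, -0.0, 0.001]
ft_force: [0.6, 4.0, 3.0]
grip_width: 0.0153
```

```bash
cat >> h.py <<'E'
HUB=np.array([.5585,-.0715])
def crank():
    show(); d=ctrl.state()['eef_pos'][:2]-HUB
    print('r',np.linalg.norm(d).round(4),'worlddeg',np.degrees(np.arctan2(d[1],d[0])).round(2))
E
python3 -c "
from h import *
crank()"
```

```text
t 10.27 p [ 0.631  -0.095   0.1515] yaw -107.9 z [ 0.002  0.001 -1.   ] F [0.61 3.98 3.02] w 0.0153 q [-0.34  0.38  1.48  0.    1.28  1.54]
r 0.0762 worlddeg -17.98
```

Request:
servo_tool --plan '[[[0.33,0.01,0],[0,0,2.5],250],[[0.33,0.01,0],[0,0,2.5],250],[[0.33,0,0],[0,0,2.5],250],[[0.33,0.01,0],[0,0,2.5],250],[[0,0,0],[0,0,0],250]]'

```text
t: 10.68
eef_pos: [0.6257, -0.1072, 0.1514]
ee_rot: [-0.515, 0.857, 0.0, 0.001]
ft_force: [0.8, 3.6, 2.8]
grip_width: 0.0152
```

```bash
python3 - <<'E'
from h import *
crank()
for c in ('scene','top'):
    s=eyes.snapshot(c); save(s,c+'4')
a=cv2.resize(cv2.imread('pics/scene4.png')[170:290,260:400],None,fx=4,fy=4,interpolation=cv2.INTER_CUBIC)
cv2.imwrite('pics/s4z.png',a)
E
```

```text
t 10.68 p [ 0.6257 -0.1072  0.1514] yaw -118.0 z [ 0.002  0.001 -1.   ] F [0.77 3.62 2.79] w 0.0152 q [-0.36  0.37  1.49  0.    1.28  1.7 ]
r 0.0761 worlddeg -27.96
```

View pics/s4z.png

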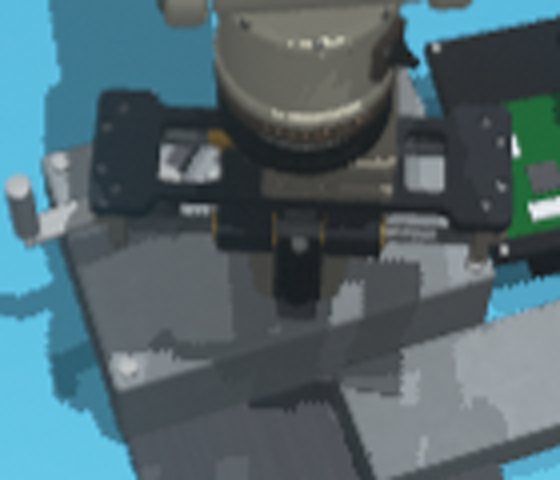

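Request:
servo_tool --plan '[[[0.33,0.01,0],[0,0,2.5],250],[[0.33,0.01,0],[0,0,2.5],250],[[0.13,0,0],[0,0,1],250],[[0,0,0],[0,0,0],250],[[0,0,0],[0,0,0],250]]'

```text
t: 11.2
eef_pos: [0.6215, -0.1139, 0.1514]
ee_rot: [-0.47, 0.882, -0.0, 0.001]
ft_force: [0.5, 5.0, 6.4]
grip_width: 0.0155
```

```bash
python3 - <<'E'
from h import *
crank()
ims=[]
for c in ('top','wrist'):
    s=eyes.snapshot(c); save(s,c+'5')
    r=trace('pawl_tip',c); print(c,[(x['bbox'],x['confidence']) for x in r[:3]])
    if c=='top': print(proj(s,[[.5306,-.1426,.11]]))
a=cv2.resize(cv2.imread('pics/top5.png')[150:260,260:400],None,fx=4,fy=4,interpolation=cv2.INTER_CUBIC)
cv2.imwrite('pics/t5z.png',a)
E
```

```text
t 11.2 p [ 0.6215 -0.1139  0.1514] yaw -123.9 z [ 0.001  0.001 -1.   ] F [0.46 5.04 6.4 ] w 0.0155 q [-0.37  0.36  1.5   0.    1.28  1.79]
r 0.076 worlddeg -33.95
top [([319.8, 213.3, 337.4, 225.4], 0.64)]
[[339.23603659 210.2363434 ]]
wrist []
```

View pics/t5z.png

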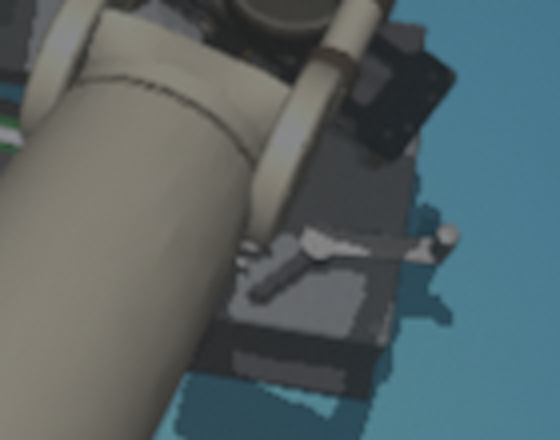

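View pics/wrist5.png

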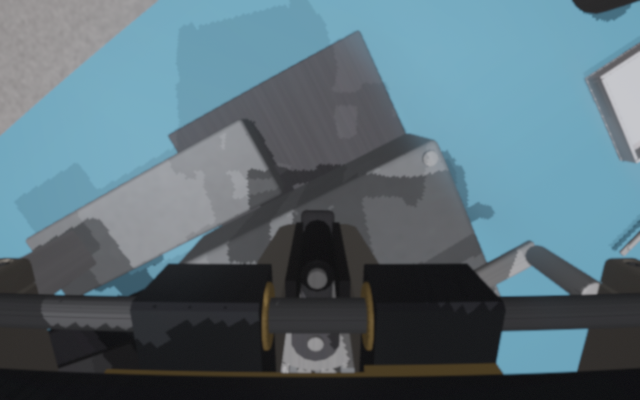

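```bash
python3 - <<'E'
from h import *
import pickle
S,T=pickle.load(open('cams.pkl','rb'))
for z in (.095,.105,.115):
    x=atz(T,(260+258/4,150+294/4),z); print(x.round(4),np.linalg.norm(x[:2]-HUB))
E
```

```text
[ 0.4974 -0.1072  0.095 ] 0.07075326567878983
[ 0.4955 -0.1071  0.105 ] 0.07232500132520053
[ 0.4936 -0.107   0.115 ] 0.07391101114874639
```

```bash
cat >> h.py <<'E'
def force(n=6):
    F=[];P=[];Q=[]
    for i in range(n):
        eyes.snapshot('wrist'); s=ctrl.state(); F.append(s['ft_force']); P.append(s['eef_pos'])
    F=np.array(F);p=np.mean(P,0);d=p[:2]-HUB;a=np.arctan2(d[1],d[0])
    t=np.array([-np.sin(a),np.cos(a)]);r=np.array([np.cos(a),np.sin(a)])
    ft=F[:,:2]@t
    print('t',round(s['t'],2),'ang',np.degrees(a).round(2),'rel',(a+.106).round(3),'r',np.linalg.norm(d).round(4),'z',p[2].round(4),'Ft',ft.mean().round(2),'+-',ft.std().round(2),'Fr',(F[:,:2]@r).mean().round(2),'Fz',F[:,2].mean().round(2),'yaw-err',)
E
python3 -c "
from h import *
force();show()"
```

```text
t 11.7 ang -33.88 rel -0.485 r 0.076 z 0.1514 Ft 4.51 +- 0.63 Fr -2.16 Fz 5.49 yaw-err
t 11.7 p [ 0.6216 -0.1139  0.1514] yaw -123.9 z [ 0.001  0.001 -1.   ] F [1.42 4.56 5.15] w 0.0152 q [-0.37  0.36  1.5   0.    1.28  1.79]
```

The pawl tip is now about 71 mm from the crank axis, so it is clear of the wheel. I'll lower slowly.

Request:
servo_tool --plan '[[[-0.13,0,0],[0,0,-1],250],[[-0.26,0.01,0],[0,0,-2],250],[[-0.39,0.01,0],[0,0,-3],250],[[-0.39,0.01,0],[0,0,-3],250],[[-0.39,0.01,0],[0,0,-3],250]]'

```text
t: 12.12
eef_pos: [0.6291, -0.1002, 0.1514]
ee_rot: [-0.561, 0.828, -0.0, 0.001]
ft_force: [1.2, 4.0, 4.9]
grip_width: 0.0157
```

Request:
servo_tool --plan '[[[-0.39,0.01,0],[0,0,-3],250],[[-0.39,0.01,0],[0,0,-3],250],[[-0.39,0.01,0],[0,0,-3],250],[[-0.39,0.01,0],[0,0,-3],250],[[-0.39,0.01,0],[0,0,-3],250]]'

```text
t: 12.53
eef_pos: [0.6342, -0.0814, 0.1514]
ee_rot: [-0.664, 0.747, -0.001, 0.001]
ft_force: [3.0, 4.0, 4.1]
grip_width: 0.0152
```

```bash
python3 -c "
from h import *
crank()"
```

```text
t 12.53 p [ 0.6342 -0.0814  0.1514] yaw -96.7 z [ 0.003  0.    -1.   ] F [3.   4.   4.05] w 0.0152 q [-0.32  0.38  1.48  0.    1.28  1.37]
r 0.0764 worlddeg -7.44
```

Request:
servo_tool --plan '[[[-0.39,0.01,0],[0,0,-3],250],[[-0.39,0.01,0],[0,0,-3],250],[[-0.39,0.01,0],[0,0,-3],250],[[-0.39,0.01,0],[0,0,-3],250],[[-0.39,0.01,0],[0,0,-3],250]]'

```text
t: 12.95
eef_pos: [0.6344, -0.0617, 0.1515]
ee_rot: [0.756, -0.654, 0.001, -0.001]
ft_force: [3.4, 4.6, 3.2]
grip_width: 0.0155
```

Request:
servo_tool --plan '[[[-0.39,0.01,0],[0,0,-3],250],[[-0.39,0.01,0],[0,0,-3],250],[[-0.39,0.01,0],[0,0,-3],250],[[-0.39,0.01,0],[0,0,-3],250],[[-0.39,0.01,0],[0,0,-3],250]]'

```text
t: 13.37
eef_pos: [0.6294, -0.0424, 0.1515]
ee_rot: [0.835, -0.55, 0.001, -0.002]
ft_force: [4.7, 6.1, 3.2]
grip_width: 0.0154
```

```bash
python3 -c "
from h import *
crank();force(3)"
```

```text
t 13.37 p [ 0.6294 -0.0424  0.1515] yaw -66.7 z [ 0.004  0.001 -1.   ] F [4.7  6.07 3.25] w 0.0154 q [-0.26  0.36  1.51  0.    1.27  0.9 ]
r 0.0766 worlddeg 22.31
t 13.52 ang 22.79 rel 0.504 r 0.0766 z 0.1515 Ft 5.12 +- 0.41 Fr 6.58 Fz 2.57 yaw-err
```

Request:
servo_tool --plan '[[[-0.39,-0.01,0],[0,0,-3],250],[[-0.39,-0.01,0],[0,0,-3],250],[[-0.39,-0.01,0],[0,0,-3],250],[[-0.39,0,0],[0,0,-3],250],[[-0.39,0.01,0],[0,0,-3],250]]'

```text
t: 13.93
eef_pos: [0.6196, -0.0251, 0.1515]
ee_rot: [0.9, -0.436, 0.001, -0.001]
ft_force: [2.5, 7.3, 4.8]
grip_width: 0.016
```

```bash
python3 -c "
from h import *
force(3)
P=np.array([(0.6215,-0.1139),(.6257,-.1072),(0.6291,-.1002),(0.631,-.095),(0.6342,-.0814),(0.6344,-.0617),(0.6294,-.0424),ctrl.state()['eef_pos'][:2]])
from scipy.optimize import least_squares
print(least_squares(lambda c:np.linalg.norm(P-c[:2],axis=1)-c[2],[.5585,-.0715,.075]).x,least_squares(lambda c:np.linalg.norm(P-c[:2],axis=1)-.075,[.5585,-.0715]).x)
S=eyes.snapshot('scene');save(S,'s6');cv2.imwrite('pics/s6z.png',cv2.resize(cv2.imread('pics/s6.png')[150:270,340:490],None,fx=4,fy=4,interpolation=cv2.INTER_CUBIC))
"
```

```text
t 14.08 ang 37.67 rel 0.763 r 0.0767 z 0.1514 Ft 4.79 +- 0.53 Fr 6.18 Fz 4.23 yaw-err
[ 0.55915505 -0.07085496  0.07580165] [ 0.56003352 -0.07084571]
```

View pics/s6z.png

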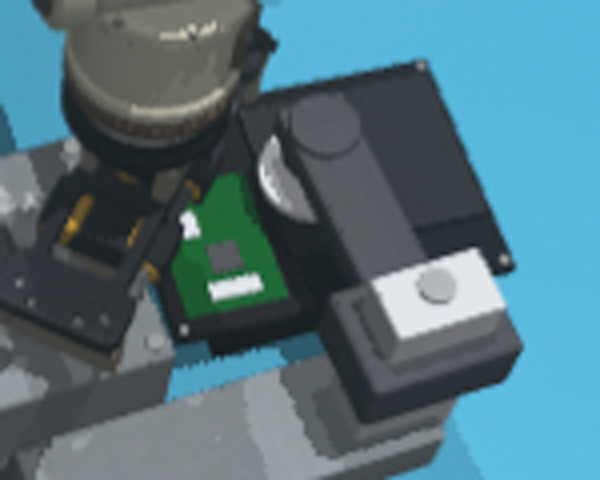

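Request:
servo_tool --plan '[[[-0.39,-0.03,0],[0,0,-3],250],[[-0.39,-0.02,0],[0,0,-3],250],[[-0.39,-0.02,0],[0,0,-3],250],[[-0.39,-0.01,0],[0,0,-3],250],[[-0.26,0,0],[0,0,-2],250]]'

```text
t: 14.55
eef_pos: [0.6067, -0.0117, 0.1514]
ee_rot: [0.946, -0.323, 0.0, -0.001]
ft_force: [-0.8, 6.0, 6.6]
grip_width: 0.0158
```

```bash
sed -i 's/^HUB=.*/HUB=np.array([.5596,-.0708])/' h.py; python3 -c "
from h import *
force(5);show()"
```

```text
t 14.8 ang 51.56 rel 1.006 r 0.0756 z 0.1514 Ft 4.91 +- 0.65 Fr 4.54 Fz 5.82 yaw-err
t 14.8 p [ 0.6067 -0.0117  0.1514] yaw -37.9 z [ 0.     0.002 -1.   ] F [-1.33  6.99  5.69] w 0.0153 q [-0.22  0.3   1.58  0.    1.26  0.44]
```

Request:
servo_tool --plan '[[[-0.13,-0.01,0],[0,0,-1],250],[[-0.13,-0.01,0],[0,0,-1],250],[[-0.13,-0.01,0],[0,0,-1],250],[[-0.13,0,0],[0,0,-1],250]]'

```text
t: 15.13
eef_pos: [0.6027, -0.0086, 0.1514]
ee_rot: [0.957, -0.291, -0.0, -0.001]
ft_force: [-1.7, 6.0, 5.5]
grip_width: 0.015
```

```bash
python3 -c "
from h import *
force(4)"
```

```text
t 15.33 ang 55.4 rel 1.073 r 0.0757 z 0.1514 Ft 4.48 +- 0.48 Fr 4.28 Fz 6.57 yaw-err
```

Request:
servo_tool --plan '[[[-0.13,0,0],[0,0,-1],250],[[-0.13,0,0],[0,0,-1],250],[[-0.13,0,0],[0,0,-1],250],[[-0.13,0,0],[0,0,-1],250]]'

```text
t: 15.67
eef_pos: [0.5983, -0.0058, 0.1514]
ee_rot: [0.966, -0.257, -0.0, -0.001]
ft_force: [-1.6, 6.4, 5.7]
grip_width: 0.0151
```

```bash
python3 -c "
from h import *
force(4)"
```

```text
t 15.87 ang 59.39 rel 1.143 r 0.0757 z 0.1514 Ft 4.26 +- 0.47 Fr 4.94 Fz 6.53 yaw-err
```

Request:
servo_tool --plan '[[[-0.13,-0.01,0],[0,0,-1],250],[[-0.13,-0.01,0],[0,0,-1],250],[[-0.13,-0.01,0],[0,0,-1],250]]'

```text
t: 16.12
eef_pos: [0.5949, -0.0038, 0.1514]
ee_rot: [0.973, -0.232, -0.0, -0.0]
ft_force: [-2.5, 5.2, 7.8]
grip_width: 0.0153
```

```bash
python3 -c "
from h import *
force(5)"
```

```text
t 16.37 ang 62.35 rel 1.194 r 0.0757 z 0.1514 Ft 4.83 +- 0.5 Fr 4.05 Fz 7.23 yaw-err
```

Request:
servo_tool --plan '[[[-0.13,0,0],[0,0,-1],250],[[-0.13,0,0],[0,0,-1],250],[[-0.13,0,0],[0,0,-1],250]]'

```text
t: 16.62
eef_pos: [0.5914, -0.0021, 0.1514]
ee_rot: [0.978, -0.206, -0.0, -0.001]
ft_force: [-2.2, 4.7, 6.9]
grip_width: 0.0155
```

```bash
python3 -c "
from h import *
force(5)"
```

```text
t 16.87 ang 65.35 rel 1.247 r 0.0757 z 0.1514 Ft 4.86 +- 0.24 Fr 4.1 Fz 6.84 yaw-err
```

Request:
servo_tool --plan '[[[-0.13,0,0],[0,0,-1],250],[[-0.13,0,0],[0,0,-1],250],[[-0.13,0,0],[0,0,-1],250]]'

```text
t: 17.12
eef_pos: [0.5877, -0.0005, 0.1514]
ee_rot: [0.984, -0.181, -0.0, -0.001]
ft_force: [-2.3, 5.6, 6.2]
grip_width: 0.0152
```

```bash
python3 -c "
from h import *
force(5)"
```

```text
t 17.37 ang 68.33 rel 1.299 r 0.0757 z 0.1514 Ft 4.77 +- 0.31 Fr 4.51 Fz 7.25 yaw-err
```

Request:
servo_tool --plan '[[[-0.13,0,0],[0,0,-1],250],[[-0.13,0,0],[0,0,-1],250],[[-0.13,0,0],[0,0,-1],250]]'

```text
t: 17.62
eef_pos: [0.584, 0.0008, 0.1514]
ee_rot: [0.988, -0.155, -0.0, -0.001]
ft_force: [-1.7, 5.3, 7.1]
grip_width: 0.0152
```

```bash
python3 -c "
from h import *
force(5)"
```

```text
t 17.87 ang 71.33 rel 1.351 r 0.0757 z 0.1514 Ft 4.7 +- 0.37 Fr 4.32 Fz 7.43 yaw-err
```

Request:
servo_tool --plan '[[[-0.13,0,0],[0,0,-1],250],[[-0.13,0,0],[0,0,-1],250],[[-0.13,0,0],[0,0,-1],250]]'

```text
t: 18.12
eef_pos: [0.5803, 0.002, 0.1514]
ee_rot: [0.992, -0.129, -0.0, -0.001]
ft_force: [-2.6, 5.8, 7.1]
grip_width: 0.0155
```

```bash
python3 -c "
from h import *
force(5)"
```

```text
t 18.37 ang 74.31 rel 1.403 r 0.0757 z 0.1514 Ft 4.35 +- 0.57 Fr 4.93 Fz 7.91 yaw-err
```

Request:
servo_tool --plan '[[[-0.13,0,0],[0,0,-1],250],[[-0.13,0,0],[0,0,-1],250],[[-0.13,0,0],[0,0,-1],250]]'

```text
t: 18.62
eef_pos: [0.5769, 0.0029, 0.1514]
ee_rot: [0.995, -0.103, 0.0, -0.001]
ft_force: [-0.3, 7.0, 5.3]
grip_width: 0.0157
```

```bash
python3 -c "
from h import *
force(5)"
```

```text
t 18.87 ang 76.84 rel 1.447 r 0.0757 z 0.1514 Ft 2.44 +- 0.31 Fr 5.39 Fz 6.06 yaw-err
```

Request:
servo_tool --plan '[[[-0.13,0,0],[0,0,-1],250],[[0,0,0],[0,0,0],250]]'

```text
t: 19.03
eef_pos: [0.5758, 0.0031, 0.1514]
ee_rot: [0.996, -0.094, 0.0, -0.001]
ft_force: [0.5, 6.4, 5.2]
grip_width: 0.0154
```

```bash
python3 -c "
from h import *
force(8)"
```

```text
t 19.43 ang 77.63 rel 1.461 r 0.0757 z 0.1514 Ft 1.56 +- 0.42 Fr 5.56 Fz 5.59 yaw-err
```

Request:
servo_tool --plan '[[[-0.13,0,0],[0,0,-1],250],[[0,0,0],[0,0,0],250]]'

```text
t: 19.6
eef_pos: [0.5747, 0.0034, 0.1514]
ee_rot: [0.996, -0.086, 0.001, -0.001]
ft_force: [1.6, 6.1, 4.2]
grip_width: 0.0155
```

```bash
python3 -c "
from h import *
force(8)"
```

```text
t 20.0 ang 78.46 rel 1.475 r 0.0757 z 0.1514 Ft 0.17 +- 0.4 Fr 5.88 Fz 5.41 yaw-err
```

Request:
servo_tool --plan '[[[0,0,0],[0,0,0],110],[[0,0,0],[0,0,0],110],[[0,0,0],[0,0,0],110],[[0,0,0],[0,0,0],110],[[0,0,0],[0,0,0],110]]'

```text
t: 20.42
eef_pos: [0.5738, 0.0022, 0.1502]
ee_rot: [0.996, -0.087, -0.0, 0.0]
ft_force: [0.0, -0.8, -0.2]
grip_width: 0.0468
```

```bash
python3 - <<'E'
from h import *
show()
s=eyes.snapshot('wrist'); save(s,'w7')
E
```

```text
t 20.42 p [0.5738 0.0022 0.1502] yaw -10.0 z [-0.001 -0.    -1.   ] F [ 0.02 -0.76 -0.17] w 0.0468 q [-0.21  0.22  1.68 -0.    1.24 -0.03]
```

View pics/w7.png

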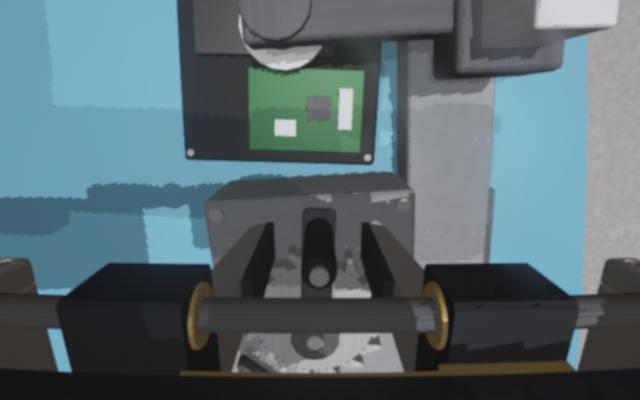

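The handle stands still between the open pads, with its top at (318,275). I'll retreat straight up.

Request:
servo_tool --plan '[[[0,0,-1.5],[0,0,0],90],[[0,0,-2],[0,0,0],90],[[0,0,-2],[0,0,0],90],[[0,0,-2],[0,0,0],90],[[0,0,-2],[0,0,0],90]]'

```text
t: 20.88
eef_pos: [0.5739, 0.0024, 0.2464]
ee_rot: [0.996, -0.087, -0.0, 0.0]
ft_force: [0.5, -0.2, -0.3]
grip_width: 0.0595
```

Request:
servo_tool --plan '[[[-2,1,-1],[0,0,0],90],[[-3,2,-1],[0,0,0],90],[[-3,2,0],[0,0,0],90],[[-3,2,0],[0,0,0],90],[[-3,1,0],[0,0,0],90]]'

```text
t: 21.3
eef_pos: [0.4208, -0.0533, 0.2656]
ee_rot: [0.996, -0.087, 0.0, 0.001]
ft_force: [-0.9, -0.4, 0.7]
grip_width: 0.0594
```

```bash
python3 - <<'E'
from h import *
show()
for c in ('top','scene'):
    s=eyes.snapshot(c); save(s,c+'8')
    b=trace('tablet',c); print(c,[(x['bbox'],x['confidence']) for x in b[:1]])
cv2.imwrite('pics/t8z.png',cv2.resize(cv2.imread('pics/top8.png')[110:280,180:480],None,fx=2.6,fy=2.6,interpolation=cv2.INTER_CUBIC))
cv2.imwrite('pics/s8z.png',cv2.resize(cv2.imread('pics/scene8.png')[150:350,130:490],None,fx=2.2,fy=2.2,interpolation=cv2.INTER_CUBIC))
E
```

```text
t 21.3 p [ 0.4208 -0.0533  0.2656] yaw -10.0 z [-0.    -0.001 -1.   ] F [-0.88 -0.4   0.67] w 0.0594 q [-0.41 -0.28  1.94 -0.    1.48 -0.24]
top [([189.2, 161.9, 264.6, 231.5], 0.64)]
scene [([364.9, 167.8, 467.8, 234.7], 0.95)]
```

View pics/t8z.png

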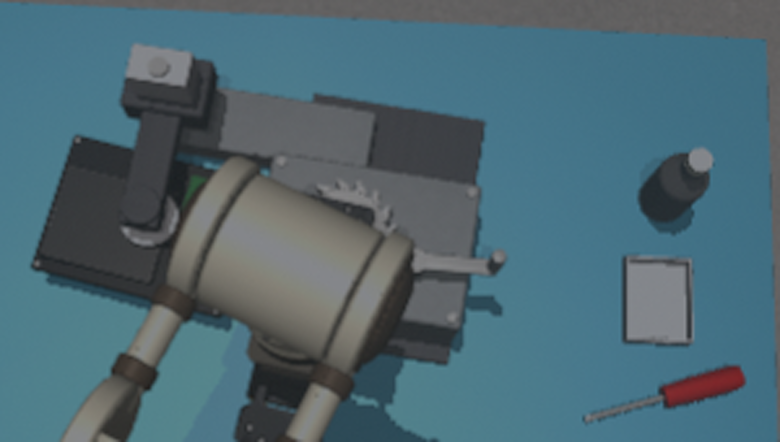

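View pics/s8z.png

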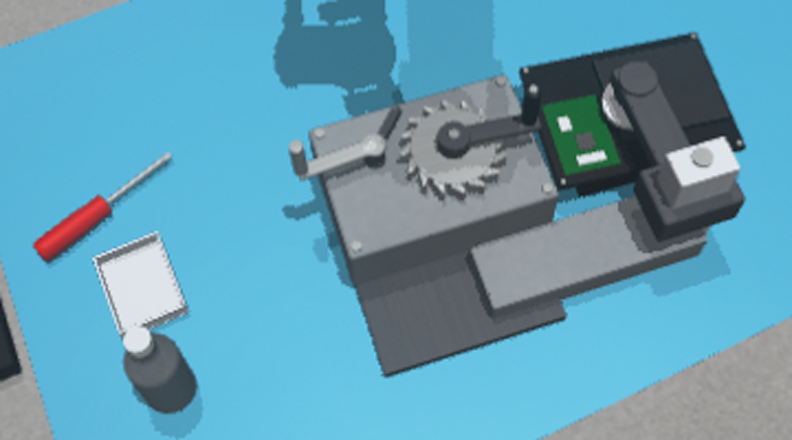

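```bash
python3 - <<'E'
from h import *
import pickle
S,T=pickle.load(open('cams.pkl','rb'))
x=atz(S,(130+533/2.2,150+89/2.2),.18); d=x[:2]-HUB; print(x,np.linalg.norm(d),np.degrees(np.arctan2(d[1],d[0])))
s=eyes.snapshot('scene'); a=cv2.imread('pics/scene8.png')[...,::-1].astype(int); b=s['frame'].astype(int)
print(np.abs(a-b)[150:350,250:490].max(), ctrl.state()['t'])
a0=cv2.imread('pics/scene0.png')[...,::-1].astype(int)
D=np.abs(a0-b).sum(2); print([D[y-3:y+4,x-3:x+4].max() for x,y in [(445,166),(467,217),(386,233)]])
E
```

```text
[0.57385145 0.00347425 0.18      ] 0.07562914454444031 79.13832592375336
74 21.55
[np.int64(24), np.int64(243), np.int64(23)]
```

```bash
python3 - <<'E'
from h import *
s=eyes.snapshot('scene'); save(s,'s9')
f=lambda n:cv2.resize(cv2.imread(f'pics/{n}.png')[155:245,360:480],None,fx=3.2,fy=3.2,interpolation=cv2.INTER_NEAREST)
cv2.imwrite('pics/cmp.png',np.hstack([f('scene0'),f('s9')]))
d=np.abs(cv2.imread('pics/scene8.png').astype(int)-cv2.imread('pics/s9.png')).max(2); ys,xs=np.where(d>25); print(len(ys), ys.min() if len(ys) else 0, ys.max() if len(ys) else 0, xs.min() if len(ys) else 0, xs.max() if len(ys) else 0)
E
```

```text
1004 0 229 238 381
```

View pics/cmp.png

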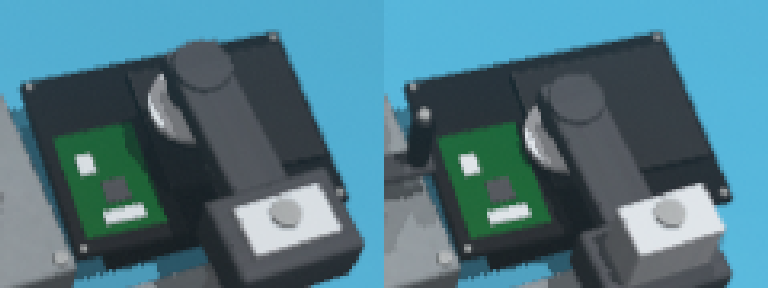

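```bash
python3 - <<'E'
from h import *
s=eyes.snapshot('scene'); save(s,'s10')
d=np.abs(cv2.imread('pics/s10.png').astype(int)-cv2.imread('pics/s9.png')).max(2); print((d>25).sum(), (d>25)[150:240,362:480].sum())
st=ctrl.state(); print(st['t'],st['ft_force'],np.abs(st['dq']).max()); print(ctrl.hand_in())
E
```

```text
75 0
21.65 [ 0.52308793  0.14901561 -0.076523  ] 0.007900037807083779
the job is handed in; nothing more can be done
None
```

The foot was lowered onto the battery under control and rests there with its own weight, and I handed the job in at about 21.7 s of the allowed 66 s.

- **Release lever:** I swung it about 35° to its stop, where the force at the knob rose to about 6 N. The picture afterwards showed the lever staying over.
- **Pawl:** I wound the crank up by about 0.28 rad. The top picture then put the pawl tip about 71–74 mm from the crank axis, and the last pictures still show it clear.
- **Lowering:** I let the crank turn back at about 15 mm/s of head travel, then at about 5 mm/s, with the handle gripped at 25 N.
- **Contact:** The pull at the handle was steady at about 4.7 N. From a crank angle of about 1.45 rad it fell through 2.4 and 1.6 to about 0.2 N. I opened the fingers there and backed away.

**Last checks:**
- The handle stood at about 79° in the world frame, against 78.5° when I let go.
- The head and handle area showed no change between the last two pictures.
- The tablet, driver, bottle and tray appear where they were in the first pictures.
- The arm is touching nothing, with wrist force near zero.

**What I could not confirm:**
- I did not measure the foot force directly. I estimate about 14 N from the handle load, with friction unknown.
- A sideways force of about 4–6 N ran through much of the turn because my crank centre was about 1 mm off. It was gone once the fingers opened.
- One pixel check at a tablet corner showed a change. In the enlarged view that is the lowered head uncovering the corner, and the tablet's edges had not moved.

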